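# Clamp a freshly glued spice box in its jig

## Robot

A 6-joint arm with a two-finger parallel gripper is mounted at the origin on the work surface. World frame = base frame: x ahead of the robot, y to its left, z up, the work surface at z = 0. Lengths are in m, angles in rad, forces in N, time in s.
With the tool pointing down it reaches from about 0.3 to 0.875 m from the base axis. Payload 6.4 kg.
Tool frame: the origin (TCP) lies between the finger pads, 19 mm behind the fingertips; this is the grasp point; z points along the fingers, y is the line along which they close (so a half turn about z gives the same grasp; the last joint's range is limited). The gripper opens to 85 mm and grips with 20 to 120 N. Pads are 22 mm wide; open, the fingers measure 114 mm over their backs; the gripper's body (76 mm by 85 mm) begins 54 mm behind the grasp point. The pads swing forward as they close: fully open they stand 13 mm farther back than shut.
Start: joints at [-1.497, 0.181, 1.607, -0, 1.354, -0.206], TCP at [0.159, -0.553, 0.25] pointing down, gripper open.
Joint ranges: [-2.99, 2.99], [-0.89, 2.07], [0.3, 2.58], [-1.14, 4.28], [0, 2.63], [-3.12, 3.12]. Speed limits (rad/s): [2.57, 2.57, 3.01, 3.14, 3.14, 3.14].

## Interface

Orientations are given as a unit quaternion [w, x, y, z].
In Python, from bench import ctrl gives the robot as it stands.
- The arm moves only by the tool jog_arm, never from a script. Its argument "series" is a list that holds one entry, the list of rows, each a list of 7 numbers: the shift along the tool's x, y, z in mm, then the turn, a rotation vector about the tool's x, y, z in rad, then the finger opening in mm, from 0 to 85.4. In form: [[[tx, ty, tz, rx, ry, rz, gripper], ...]]. A call has exactly 10 rows; each row shifts and turns the commanded pose from where the row before left it, along the tool's axes as they then stand; what a row does not reach is not made up. A row lasts 1/10 s, in which the tool goes at most 50 mm and 8.59 degrees, less where a joint would pass 70% of its speed; a pose out of reach is approached as far as the arm can. A call with a gripper value outside its range is refused whole. The fingers move at their own pace and stop on an object; the grip force is fixed at half the most. Time passes only in rows, so rows that do not move let the fingers close, or fill a call up. It gives the time, the measured TCP pose, the force, the opening and the grip force at its end, in the units of the state.
- ctrl.get_obs(): the state, without advancing time (a new reading comes with each control period).
- ctrl.camera(name): name is "scene" or "top" or "wrist"; returns a dict with "frame" (480x640x3 uint8, blue, green, red), "z_map" (480x640 float32, m along the optical axis (not along the pixel's ray), 0 where there is no reading), "fx", "fy", "cx", "cy" (pixels), "k1" (the pictures are not rectified: a ray, as slopes to the right and down, at radius r is drawn at 1 + k1 r^2 times it, then the intrinsics apply), "xyz" and "rotation" of the camera in the world. Camera axes: x right, y down, z forward; pixel columns grow to the right and rows downward; lengths in m; the calibration is good to about 2 mm. A picture is of the moment at which its call begins.
- ctrl.hand_in(): hands the job in; it is judged then, once.
The state is a dict: "time_s": time; "q": joint angles; "dq": joint speeds; "joint_efforts": joint torques, N m; "eef_pos": TCP position; "eef_rot": TCP orientation; "wrist_force": force on the tool from outside, world axes, zero at the start; "torque": the same for the moment, N m; "opening": opening from 0.0 (shut) to 1.0 (fully open); "grasp_force": force on a finger pad.
Only numpy, scipy, OpenCV 4.12 (cv2) and the standard library are available. Lean on these libraries where they do the work, as an engineer would, in place of code of your own. Each camera call takes 0.05 s, during which the arm holds its last target. There are 200 camera calls.

## Task

The freshly glued wooden spice box stands in the clamping jig on the counter. Swing the hinged keeper bar shut until it clicks into its detent, then pump the clamp's trigger, squeezing and letting it spring back, until the rubber jaw pad reaches the box and presses it firmly, but without crushing it, against the end stop. Move the jaw only with the trigger, leave the box and the other things on the counter alone, and finish still holding the trigger squeezed so that the pad keeps pressing.

Things in the scene. Friction and masses are not known exactly. Their poses are not given: they have to be found in the camera images.
- clamp: The jig, fixed: plywood board 150 x 360 x 12 mm. Origin on the counter under it (board spans local x -75..75, y -190..170 mm); local x points away from the robot, z up, +y is the jaw's travel, towards the end stop. A toothed steel bar runs along local x=0, 30 to 48 mm high, its tail back to y=-265. Back fence at local x=40, 42 mm high.
- handle_mid (a point): Fixed black handle: upright post 30 mm (local x) by 14 mm (local y), top 125 mm high, on the jig's local x=0, y=-100. The point lies on its axis 107 mm high, a good TCP height. Around it and the trigger all else is lower than 70 mm.
- trigger_mid (a point): Orange trigger: upright post 30 (local x) by 12 mm (local y), top 125 mm high, 32 mm behind the handle (local -y). Point on its axis, 107 mm high, moves with it. Over both posts: 45 mm at rest, 29 squeezed. Close the fingers over both, or push it to the handle. The handle is rigid: evenly closing fingers need the TCP centred on the squeezed pair (7 mm from the handle's axis).
- trigger (a joint): Travel of the trigger towards the handle: 0 at rest to 0.016 m fully squeezed. A spring of 2 N (rest) to 3.6 N (squeezed) returns it.
- jaw (a joint): Travel of bar and jaw along local +y, 0 to 0.095 m; starts 0.01 to 0.03. The trigger's pawl catches the bar's teeth (5 mm pitch): a full squeeze advances it about 10 to 16 mm and it stays when the trigger returns, held by a 4 N friction brake. Pressure on the box is about the push on the trigger less 8 N; it falls to 4 N or less when the trigger is let go.
- pad (a joint): Compression of the sprung jaw pad, 0 to 0.010 m, 2 N per mm: it shows the pressure on the box (12 N at 6 mm; solid beyond 20 N). Right for this glue-up: 6 to 24 N. The yellow neck between jaw and pad shortens as it is pressed.
- pad_front (a point): Centre of the front face of the black rubber jaw pad (50 mm wide, 40 mm high, 8 mm thick); local y=-16 mm when the jaw and pad joints are 0.
- spice_box: Open wooden spice box with red and yellow compartments, 70 (local x) x 80 (local y) x 48 mm high, about 0.25 kg, loose on the jig's board between jaw and end stop; origin at the centre of its underside. It starts 5 to 15 mm short of the end stop, 20 to 51 mm from the pad. Its glued walls give way above 30 N.
- keeper (a joint): Angle of the aluminium keeper bar (110 mm long, bar top 45 mm high) about an upright pin: 0 = shut along the box's robot side, up to 1.35 rad open towards the robot. It starts 0.7 to 1.2 open. At about 0.12 rad it meets a sprung ball, which takes about 4 N at the knob to pass; past 0.05 the ball clicks it home and keeps it at 0.
- keeper_hinge (a point): On the axis of the keeper's pin, at height 88 mm.
- knob_mid (a point): Red upright knob on the keeper, 15 mm diameter, from 44 to 104 mm high, 85 mm from the pin axis. The point is on its axis at height 88 mm, a good height for the TCP.
- glue_bottle: White glue bottle with orange cap, 52 mm diameter, 120 mm tall; bystander. Origin at its base.
- mug: White mug, 80 mm diameter, 90 mm tall; bystander. Origin at its base.
- spice_jar: Amber spice jar with black cap, 48 mm diameter, 90 mm tall; bystander. Origin at its base.
- stop_face (a point): Centre of the inner face of the wooden end stop (70 mm wide, 62 mm high), local y=130 mm of the jig, 37 mm high: the box is pressed against it.
- jaw_top (a point): Top of the orange jaw (52 x 16 mm, top 62 mm high) carried by the bar; local y=-42 mm when the jaw joint is 0. Not to be touched by the robot.

How it is judged:
By the outcome, as a careful person would: the job done as asked, in the order asked, and still so for the second after the job is handed in, while the arm keeps its last pose, push and grip.
It also fails if it takes over 72 s, if anything falls off the work surface, if the arm or the gripper's body presses on something with over 40 N, if the wrist force passes 120 N, or if a joint passes its speed limit or range.

## Working session

There is one attempt and no reset: what is moved stays moved. The work goes in short steps, Python scripts to look and compute and a tool call to move; the robot and the scene stay as the last step left them, time stands still between calls to the robot, and variables do not carry over. Pictures are saved under pics/ and viewed, at most 10 in all, crops included, and the job is handed in when it is done.

Besides the shell and the picture viewer there is one more tool, called after "Emit:" as name(argument=value, ...) on one line, values as JSON. jog_arm: Moves the arm, as the interface text tells. Its arguments: {"type":"object","properties":{"series":{"type":"array"}},"required":["series"]}

```bash
mkdir -p pics
cat > h.py <<'E'
import numpy as np, cv2
from bench import ctrl
def world(c,u,v,z=None):
    """pixels -> world; from depth map, or on plane height z"""
    u=np.atleast_1d(u).astype(float);v=np.atleast_1d(v).astype(float)
    d=np.stack([(u-c["cx"])/c["fx"],(v-c["cy"])/c["fy"]],-1)
    s=d.copy()
    for _ in range(10): s=d/(1+c["k1"]*(s**2).sum(-1,keepdims=True))
    r=np.c_[s,np.ones(len(s))]
    R=np.array(c["rotation"]); 
    if R.shape!=(3,3):
        from scipy.spatial.transform import Rotation as Ro
        R=Ro.from_quat(R,scalar_first=True).as_matrix()
    w=r@R.T; o=np.array(c["xyz"])
    if z is None: t=c["z_map"][v.astype(int),u.astype(int)][:,None]
    else: t=((z-o[2])/w[:,2])[:,None]
    return o+w*t
def mask(c,lo,hi): return cv2.inRange(cv2.cvtColor(c["frame"],cv2.COLOR_BGR2HSV),lo,hi)
E
python3 - <<'E'
from h import *
for n in("scene","top"):
    c=ctrl.camera(n); cv2.imwrite(f"pics/{n}0.png",c["frame"]); print(n,{k:v for k,v in c.items() if k not in("frame","z_map")}); np.savez(f"{n}0.npz",**c)
print(ctrl.get_obs())
E
```

```text
scene {'fx': 620.2656098069535, 'fy': 620.2656098069535, 'cx': 321.9820970336942, 'cy': 245.91234187834493, 'k1': 0.05859791065443931, 'xyz': array([1.51104285, 0.08496106, 1.47725529]), 'rotation': array([-0.20486848,  0.63527884,  0.707291  , -0.23278562])}
top {'fx': 593.8211045733358, 'fy': 593.8211045733358, 'cx': 315.832543319601, 'cy': 242.04615197381483, 'k1': 0.026036867317633158, 'xyz': array([ 0.43986488, -0.04095953,  1.48413702]), 'rotation': array([-0.01701552,  0.71134562, -0.70250187,  0.01374811])}
{'time_s': 0.1, 'q': array([-1.49730074e+00,  1.81486806e-01,  1.60793453e+00,  5.49056487e-06,
        1.35381527e+00, -2.06306064e-01]), 'dq': array([-0.00073232,  0.00013249, -0.00359571, -0.00071482, -0.00071556,
        0.0002846 ]), 'joint_efforts': array([ 1.49024399e-04, -4.45878196e+01, -3.52237594e+01, -3.08415620e-04,
        4.14937691e-03,  2.98899022e-05]), 'eef_pos': array([ 0.15877351, -0.55213931,  0.24915013]), 'eef_rot': array([-8.19985167e-04,  9.90229578e-01,  1.39444277e-01,  5.72178325e-05]), 'wrist_force': array([ 0.26491881,  0.8868591 , -0.05776498]), 'torque': array([ 0.02100818,  0.02005531, -0.05583007]), 'grasp_force': 0.0, 'opening': 1.0016498359638613}
```

View pics/top0.png

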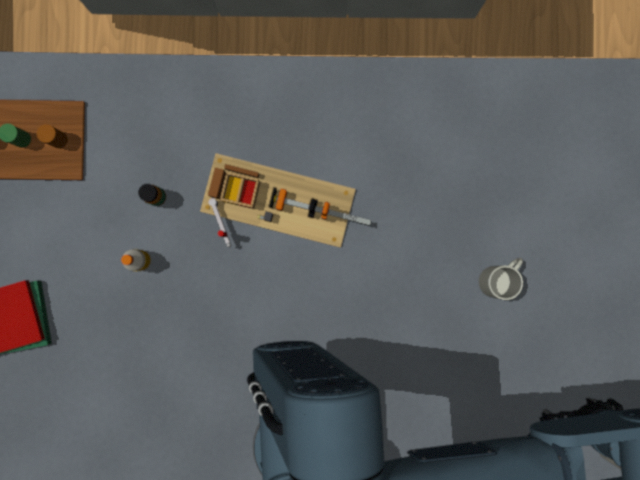

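View pics/scene0.png

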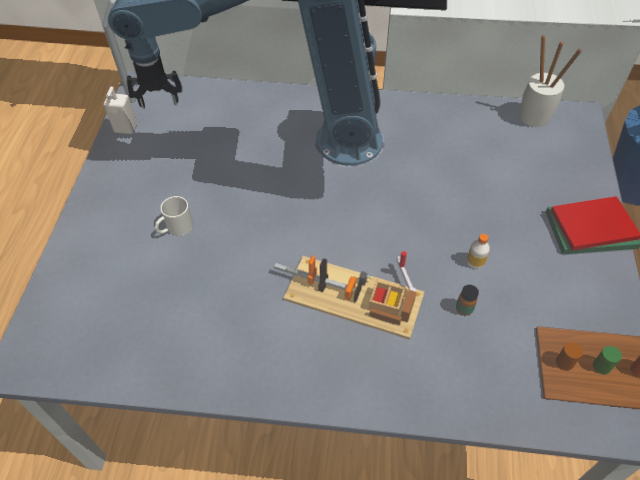

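The top view shows the jig with its board corners near (215,154), (356,188), (342,246) and (202,212). The keeper is open with its knob at (222,234), and the handle and trigger are at (313,208) and (326,209). The scene view agrees: knob (403,258), trigger (311,265), handle (323,272). The bystanders are well clear of the jig.

```bash
cat > m.py <<'E'
from h import *
def ld(n): 
    d=np.load(n+"0.npz"); return {k:d[k] for k in d.files}
t=ld("top"); s=ld("scene")
# board from top depth-free colour mask
for n,c,(x0,x1,y0,y1) in(("top",t,(190,385,140,260)),("scene",s,(265,440,245,345))):
    m=mask(c,(8,35,90),(32,255,255)); k=np.zeros_like(m);k[y0:y1,x0:x1]=m[y0:y1,x0:x1]
    k=cv2.morphologyEx(k,cv2.MORPH_OPEN,np.ones((3,3)))
    cs=cv2.findContours(k,0,2)[0]; q=max(cs,key=cv2.contourArea)[:,0]
    W=world(c,q[:,0],q[:,1],0.012)
    r=cv2.minAreaRect((W[:,:2]*1000).astype(np.float32)); print(n,r,cv2.boxPoints(r))
    for nm,lo,hi,z in(("red",(0,150,90),(4,255,255),.104),("red2",(174,150,90),(180,255,255),.104),("orange",(7,190,150),(16,255,255),.125)):
        k=np.zeros_like(m);k[y0:y1,x0:x1]=mask(c,lo,hi)[y0:y1,x0:x1]
        N,L,S,C=cv2.connectedComponentsWithStats(k)
        for i in range(1,N):
            if S[i,4]>3: print(n,nm,S[i],C[i].round(1),world(c,*C[i],z).round(4))
E
python3 m.py; python3 -c "
import cv2
a=cv2.imread('pics/top0.png')[145:255,195:385];cv2.imwrite('pics/c.png',cv2.resize(a,None,fx=4,fy=4,interpolation=2))"
```

```text
top ((607.86328125, 62.93458557128906), (363.8037414550781, 153.28208923339844), 76.30917358398438) [[ 490.34683  -95.6593 ]
 [ 639.27374 -131.9385 ]
 [ 725.37976  221.52847]
 [ 576.4528   257.80768]]
top red [242 181  13  23 191] [247.9 191.6] [[0.6158 0.1259 0.104 ]]
top red [218 231   6   5  25] [220.4 233.1] [[0.518  0.1881 0.104 ]]
top orange [276 189  10  20 101] [280.3 198.8] [[0.5975 0.0486 0.125 ]]
top orange [323 202   5  11  33] [324.9 207.3] [[ 0.5791 -0.0542  0.125 ]]
top orange [322 216   3   2   4] [322.8 216.8] [[ 0.5573 -0.0494  0.125 ]]
scene ((602.47265625, 64.93928527832031), (363.1235046386719, 165.23880004882812), 76.24845123291016) [[ 479.06207  -91.77849]
 [ 639.5644  -131.05775]
 [ 725.88324  221.65706]
 [ 565.3809   260.93634]]
scene red [402 252   4   4  15] [403.6 253.4] [[0.5173 0.1905 0.104 ]]
scene red [374 287  12  15 115] [379.2 294.3] [[0.6542 0.1319 0.104 ]]
scene orange [310 256   5   8  23] [311.9 259.7] [[ 0.5787 -0.0523  0.125 ]]
scene orange [309 276   3   2   5] [309.8 276.6] [[ 0.6324 -0.0513  0.125 ]]
scene orange [346 277   9  15  76] [350.4 284.3] [[0.6449 0.0556 0.125 ]]
```

View pics/c.png

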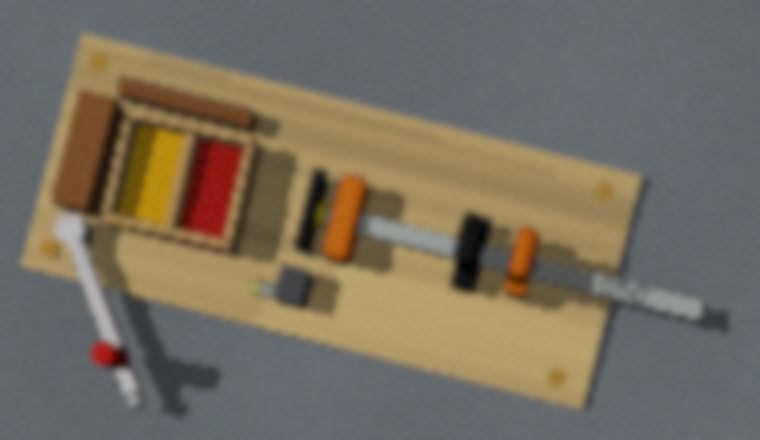

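The crop shows the hinge at crop (70,228), which is pixel (212.5,202). The board fit, the knob in both views and the trigger all agree to within about 2 mm. Next I compute the hinge and the moves.

```bash
cat >> h.py <<'E'
from scipy.spatial.transform import Rotation as Ro
Y=np.array([.2367,.9716]);X=np.array([.9716,-.2367]);O=np.array([.6103,.0726])
loc=lambda p:np.array([(np.array(p)[:2]-O)@X,(np.array(p)[:2]-O)@Y])
wor=lambda x,y:O+x*X+y*Y
def go(x,y,z,psi):
    o=ctrl.get_obs();R=Ro.from_quat(o["eef_rot"],scalar_first=True)
    T=Ro.from_matrix(np.array([[np.cos(psi),np.sin(psi),0],[np.sin(psi),-np.cos(psi),0],[0,0,-1]]))
    print("shift mm, rotvec",(R.inv().apply(np.array([x,y,z])-o["eef_pos"])*1e3).round(1),(R.inv()*T).as_rotvec().round(3))
E
python3 - <<'E'
import os
from m import t,s
from h import *
h=world(t,212.5,202,.048)[0]; k=np.array([.5177,.1893])
print("hinge",h,loc(h),"knob",loc(k),"dist",np.hypot(*(k-h[:2])))
d=k-h[:2]; print("theta",1.332-np.arctan2(-d[1],-d[0]))
for p in((65.5,189.5),): pass
go(k[0],k[1],.25,.28)
E
```

```text
top ((607.86328125, 62.93458557128906), (363.8037414550781, 153.28208923339844), 76.30917358398438) [[ 490.34683  -95.6593 ]
 [ 639.27374 -131.9385 ]
 [ 725.37976  221.52847]
 [ 576.4528   257.80768]]
top red [242 181  13  23 191] [247.9 191.6] [[0.6158 0.1259 0.104 ]]
top red [218 231   6   5  25] [220.4 233.1] [[0.518  0.1881 0.104 ]]
top orange [276 189  10  20 101] [280.3 198.8] [[0.5975 0.0486 0.125 ]]
top orange [323 202   5  11  33] [324.9 207.3] [[ 0.5791 -0.0542  0.125 ]]
top orange [322 216   3   2   4] [322.8 216.8] [[ 0.5573 -0.0494  0.125 ]]
scene ((602.47265625, 64.93928527832031), (363.1235046386719, 165.23880004882812), 76.24845123291016) [[ 479.06207  -91.77849]
 [ 639.5644  -131.05775]
 [ 725.88324  221.65706]
 [ 565.3809   260.93634]]
scene red [402 252   4   4  15] [403.6 253.4] [[0.5173 0.1905 0.104 ]]
scene red [374 287  12  15 115] [379.2 294.3] [[0.6542 0.1319 0.104 ]]
scene orange [310 256   5   8  23] [311.9 259.7] [[ 0.5787 -0.0523  0.125 ]]
scene orange [309 276   3   2   5] [309.8 276.6] [[ 0.6324 -0.0513  0.125 ]]
scene orange [346 277   9  15  76] [350.4 284.3] [[0.6449 0.0556 0.125 ]]
hinge [0.59653261 0.21812753 0.048     ] [-0.04782276  0.13813581] knob [-0.11759305  0.0914673 ] dist 0.08393811619346102
theta 0.9814249391375569
shift mm, rotvec [ 5.497e+02 -6.135e+02  3.000e-01] [-0.002 -0.    -0.   ]
```

Emit:
jog_arm(series=[[[27, -30, 0, 0, 0, 0, 85], [27, -30, 0, 0, 0, 0, 85], [27, -30, 0, 0, 0, 0, 85], [27, -30, 0, 0, 0, 0, 85], [27, -30, 0, 0, 0, 0, 85], [27, -30, 0, 0, 0, 0, 85], [27, -30, 0, 0, 0, 0, 85], [27, -30, 0, 0, 0, 0, 85], [27, -30, 0, 0, 0, 0, 85], [27, -30, 0, 0, 0, 0, 85]]])

```text
time_s: 1.1
eef_pos: [0.3357, -0.1881, 0.2498]
eef_rot: [-0.0, 0.99, 0.139, 0.0]
wrist_force: [0.7, 0.2, -0.3]
opening: 0.995
grasp_force: 0.0
```

Emit:
jog_arm(series=[[[27, -30, 0, 0, 0, 0, 85], [27, -30, 0, 0, 0, 0, 85], [27, -30, 0, 0, 0, 0, 85], [27, -30, 0, 0, 0, 0, 85], [27, -30, 0, 0, 0, 0, 85], [27, -30, 0, 0, 0, 0, 85], [27, -30, 0, 0, 0, 0, 85], [27, -30, 0, 0, 0, 0, 85], [27, -30, 0, 0, 0, 0, 60], [0, 0, 0, 0, 0, 0, 40]]])

```text
time_s: 2.1
eef_pos: [0.4952, 0.1405, 0.2495]
eef_rot: [-0.001, 0.99, 0.141, -0.0]
wrist_force: [0.1, -0.5, 0.2]
opening: 0.687
grasp_force: 0.0
```

Run:
```python
from h import *
c=ctrl.camera("wrist"); cv2.imwrite("pics/w1.png",c["frame"])
o=ctrl.get_obs(); print(o["eef_pos"],o["eef_rot"],o["opening"],c["xyz"])
m=mask(c,(0,150,60),(5,255,255))|mask(c,(173,150,60),(180,255,255))
N,L,S,C=cv2.connectedComponentsWithStats(m)
for i in range(1,N):
    if S[i,4]>60: print(S[i],C[i].round(),world(c,*C[i],.104).round(4))
go(.5177,.1893,.2,.35)
```

```text
[0.49440722 0.13867938 0.24924595] [-1.02868284e-04  9.89974484e-01  1.41244561e-01 -6.95721041e-04] 0.6004563111511618 [0.57113481 0.16212316 0.3738135 ]
[ 344   56   53   68 1558] [371.  90.] [[0.6107 0.1358 0.104 ]]
[264 176  17  25 249] [272. 191.] [[0.517  0.1878 0.104 ]]
shift mm, rotvec [ 36.6 -42.1  49.2] [-0.     0.001 -0.067]
```

View pics/w1.png

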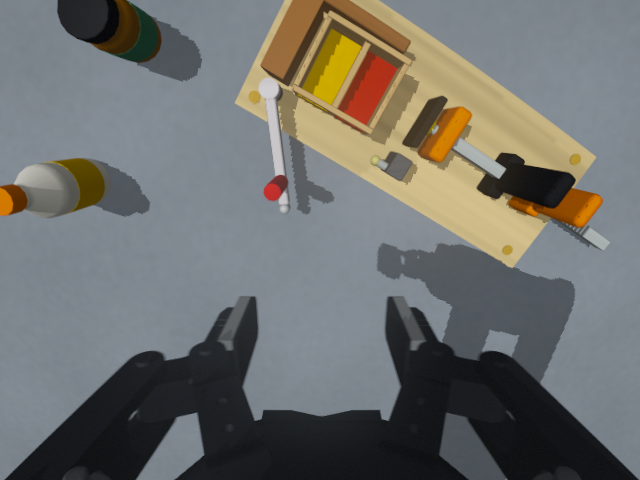

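The wrist view shows the knob top at about (272,193) with the keeper pin cap at (270,88). The trigger is at (570,207), the handle at (545,185), and nothing lies between.

Run:
```python
from h import *
c=ctrl.camera("wrist")
k=world(c,272.5,192.5,.104)[0];h=world(c,270,88,.048)[0]
print("knob",k,loc(k)); print("hinge",h,loc(h),np.hypot(*(k-h)[:2]),"dz knob",c["z_map"][192,272],world(c,272,193)[0],world(c,270,88)[0])
d=(k-h)[:2];print("theta",1.332-np.arctan2(-d[1],-d[0]))
m=mask(c,(7,190,100),(16,255,255))
for r in(world(c,240,103,.012),world(c,515,267,.012),world(c,595,157,.012)): print("corner",loc(r[0]))
for u,v in((570,207),(585,205),(600,195),(515,205),(540,185),(572,180),(510,168)):
    p=world(c,u,v)[0];print(u,v,p.round(4),loc(p).round(4))
print(o:=ctrl.get_obs()["eef_pos"])
go(k[0],k[1],.15,.35)
```

```text
knob [0.51466452 0.1850277  0.104     ] [-0.11953107  0.08659784]
hinge [0.59406017 0.21507655 0.048     ] [-0.04950282  0.13458625] 0.08489170797391751 dz knob 0.27023822 [0.51447461 0.18517899 0.10550915] [0.59414545 0.21527395 0.04682412]
theta 0.9701909042489292
corner [-0.07574673  0.16089369]
corner [-0.07518475 -0.19717726]
corner [ 0.07097494 -0.1932447 ]
570 207 [ 0.5737 -0.0489  0.1138] [-0.0068 -0.1267]
585 205 [ 0.5787 -0.0522  0.1237] [-0.0011 -0.1288]
600 195 [ 0.5988 -0.1681  0.002 ] [ 0.0458 -0.2366]
515 205 [ 0.5594 -0.0454  0.0468] [-0.0215 -0.1267]
540 185 [ 0.5824 -0.0177  0.1111] [-0.0058 -0.0943]
572 180 [ 0.5929 -0.0322  0.1236] [ 0.0079 -0.1059]
510 168 [ 0.5907 -0.0188  0.0566] [ 0.0025 -0.0935]
[0.49399143 0.13749689 0.24925965]
shift mm, rotvec [ 33.3 -39.9  99.2] [-0.     0.002 -0.068]
```

Emit:
jog_arm(series=[[[12, -14, 0, 0, 0, -0.02, 40], [11, -14, 0, 0, 0, -0.02, 40], [11, -13, 0, 0, 0, -0.03, 40], [0, 0, 20, 0, 0, 0, 40], [0, 0, 25, 0, 0, 0, 40], [0, 0, 25, 0, 0, 0, 40], [0, 0, 25, 0, 0, 0, 40], [0, 0, 15, 0, 0, 0, 40], [0, 0, 5, 0, 0, 0, 40], [0, 0, 0, 0, 0, 0, 40]]])

```text
time_s: 3.2
eef_pos: [0.5147, 0.1857, 0.1347]
eef_rot: [-0.0, 0.985, 0.174, -0.0]
wrist_force: [0.6, -0.1, -0.2]
opening: 0.469
grasp_force: 0.0
```

Run:
```python
from h import *
c=ctrl.camera("wrist"); cv2.imwrite("pics/w2.png",c["frame"])
o=ctrl.get_obs(); print(o["eef_pos"],o["eef_rot"],o["opening"]*85)
m=mask(c,(0,150,60),(5,255,255))|mask(c,(173,150,60),(180,255,255))
N,L,S,C=cv2.connectedComponentsWithStats(m)
for i in range(1,N):
    if S[i,4]>60: print(S[i],C[i].round(),world(c,*C[i],.104).round(4))
```

```text
[0.5153607  0.18591874 0.13567501] [2.56371985e-05 9.84754799e-01 1.73947782e-01 3.92559337e-04] 40.17297467076587
[ 420   82   82   97 2863] [464. 129.] [[0.6122 0.1538 0.104 ]]
[ 304  243   28   60 1015] [316. 277.] [[0.5229 0.1914 0.104 ]]
```

View pics/w2.png

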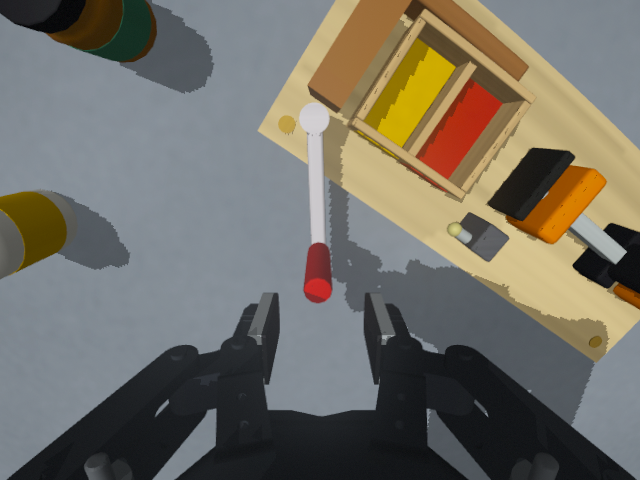

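The knob top is at (318,290), centred between the fingers, and the hinge cap is at (314,118). Next I descend, and compute the arc.

Run:
```python
from h import *
c=ctrl.camera("wrist"); o=ctrl.get_obs(); print(o["eef_pos"])
k=world(c,318,290,.104)[0];h=world(c,314,118,.047)[0]
print("knob",k,world(c,318,290)[0],"hinge",h,loc(h),np.hypot(*(k-h)[:2]))
a=np.arctan2(*(h-k)[1::-1]);print("psi",a,"theta",1.332-a)
# chain of rows along arc: tool-frame shift for dtheta
for d in(.04,.05,.08): print(d,"shift x,y",85*(1-np.cos(d)),85*np.sin(d))
sh=h[:2]-.085*Y;print("shut knob",sh)
for u,v in((596,342),(262,130)): print(u,v,loc(world(c,u,v,.012)[0]))
```

```text
[0.51571854 0.1860458  0.13619207]
knob [0.5168867  0.18788086 0.104     ] [0.51685184 0.18786896 0.10392509] hinge [0.59592642 0.2195243  0.047     ] [-0.04874235  0.13934943] 0.08513862698561736
psi 0.3808068724824816 theta 0.9511931275175185
0.04 shift x,y 0.06799093381687715 3.3990934058639035
0.05 shift x,y 0.10622786642786597 4.248229388007658
0.08 shift x,y 0.2718549642773477 6.792748987379679
shut knob [0.57580692 0.1369383 ]
596 342 [-0.06159587 -0.17424553]
262 130 [-0.07486991  0.16676276]
```

Emit:
jog_arm(series=[[[0, 0, 12, 0, 0, 0, 40], [0, 0, 15, 0, 0, 0, 40], [0, 0, 13, 0, 0, 0, 40], [0, 0, 7, 0, 0, 0, 40], [0, 0, 0, 0, 0, 0, 30], [0, 0, 0, 0, 0, 0, 22], [0, 0, 0, 0, 0, 0, 22], [0, 0, 0, 0, 0, 0, 22], [0, 0, 0, 0, 0, 0, 22], [0, 0, 0, 0, 0, 0, 22]]])

```text
time_s: 4.3
eef_pos: [0.5151, 0.1861, 0.0883]
eef_rot: [0.0, 0.985, 0.174, 0.0]
wrist_force: [0.3, -0.9, -0.8]
opening: 0.257
grasp_force: 0.0
```

Emit:
jog_arm(series=[[[0.3, 6.8, 0, 0, 0, -0.08, 22], [0.3, 6.8, 0, 0, 0, -0.08, 22], [0.3, 6.8, 0, 0, 0, -0.08, 22], [0.3, 6.8, 0, 0, 0, -0.08, 22], [0.3, 6.8, 0, 0, 0, -0.08, 22], [0.3, 6.8, 0, 0, 0, -0.08, 22], [0.3, 6.8, 0, 0, 0, -0.08, 22], [0.3, 6.8, 0, 0, 0, -0.08, 22], [0.1, 3.4, 0, 0, 0, -0.04, 22], [0, 0, 0, 0, 0, 0, 22]]])

```text
time_s: 5.3
eef_pos: [0.5516, 0.1422, 0.0881]
eef_rot: [0.0, 0.87, 0.492, 0.0]
wrist_force: [0.0, -0.3, 0.3]
opening: 0.261
grasp_force: 0.0
```

Run:
```python
from h import *
c=ctrl.camera("wrist"); cv2.imwrite("pics/w3.png",c["frame"]); o=ctrl.get_obs(); p=o["eef_pos"]
h=np.array([.5955,.2185]);d=h-p[:2];print(p,np.hypot(*d),"tcp theta",1.332-np.arctan2(d[1],d[0]),o["wrist_force"],o["opening"]*85)
```

```text
[0.5512261  0.14232095 0.08801462] 0.08811030301340333 tcp theta 0.287671526189605 [-0.78212371  0.22496612  0.89239478] 21.843358589116043
```

View pics/w3.png

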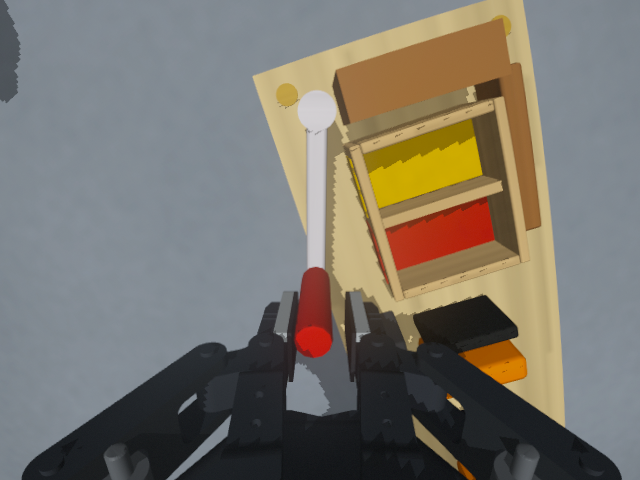

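The keeper follows, with the knob against the left (pushing) pad at (313,340). Continuing in smaller steps.

Emit:
jog_arm(series=[[[0.1, 3.4, 0, 0, 0, -0.04, 22], [0.1, 3.4, 0, 0, 0, -0.04, 22], [0.1, 3.4, 0, 0, 0, -0.04, 22], [0.1, 3.4, 0, 0, 0, -0.04, 22], [0.1, 3.4, 0, 0, 0, -0.04, 22], [0, 1.7, 0, 0, 0, -0.02, 22], [0, 0, 0, 0, 0, 0, 22], [0, 0, 0, 0, 0, 0, 22], [0, 0, 0, 0, 0, 0, 22], [0, 0, 0, 0, 0, 0, 22]]])

```text
time_s: 6.35
eef_pos: [0.5681, 0.1348, 0.088]
eef_rot: [-0.0, 0.811, 0.585, 0.0]
wrist_force: [-0.3, 0.1, 0.1]
opening: 0.257
grasp_force: 0.0
```

Emit:
jog_arm(series=[[[0, 1, 0, 0, 0, -0.01, 22], [0, 0, 0, 0, 0, 0, 22], [0, 1, 0, 0, 0, -0.01, 22], [0, 0, 0, 0, 0, 0, 22], [0, 1, 0, 0, 0, -0.01, 22], [0, 0, 0, 0, 0, 0, 22], [0, 1, 0, 0, 0, -0.01, 22], [0, 0, 0, 0, 0, 0, 22], [0, 0, 0, 0, 0, 0, 22], [0, 0, 0, 0, 0, 0, 22]]])

```text
time_s: 7.35
eef_pos: [0.5722, 0.1334, 0.088]
eef_rot: [0.0, 0.799, 0.601, 0.0]
wrist_force: [-1.2, 1.0, 1.2]
opening: 0.259
grasp_force: 1.0
```

Run:
```python
from h import *
c=ctrl.camera("wrist"); cv2.imwrite("pics/w4.png",c["frame"]); o=ctrl.get_obs(); p=o["eef_pos"]
h=np.array([.5955,.2185]);d=h-p[:2];print(p,np.hypot(*d),"tcp theta",1.332-np.arctan2(d[1],d[0]),o["wrist_force"],o["opening"]*85)
```

```text
[0.572237   0.13339127 0.08801667] 0.0882307385393028 tcp theta 0.028019136754132923 [-1.18715853  0.0628437  -1.30848232] 22.093416565117177
```

View pics/w4.png

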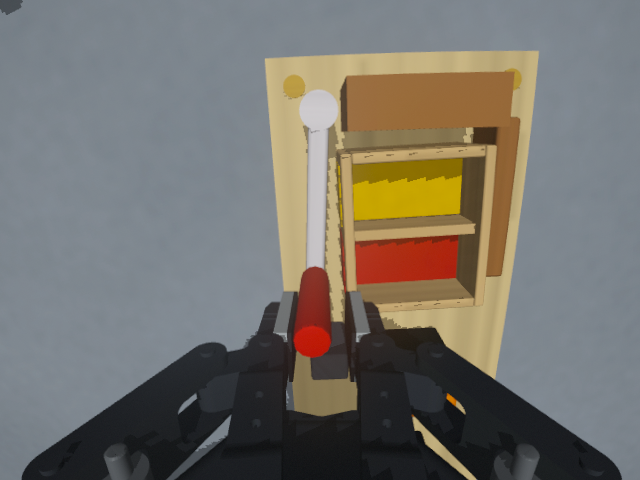

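The knob is still against the pushing pad and the ball is being met, so the keeper isn't home yet. I keep pushing.

Emit:
jog_arm(series=[[[0, 1, 0, 0, 0, -0.01, 22], [0, 0, 0, 0, 0, 0, 22], [0, 1, 0, 0, 0, -0.01, 22], [0, 0, 0, 0, 0, 0, 22], [0, 1, 0, 0, 0, -0.01, 22], [0, 0, 0, 0, 0, 0, 22], [0, 0, 0, 0, 0, 0, 22], [0, 0, 0, 0, 0, 0, 22], [0, 0, 0, 0, 0, 0, 22], [0, 0, 0, 0, 0, 0, 22]]])

```text
time_s: 8.4
eef_pos: [0.5749, 0.1327, 0.088]
eef_rot: [0.0, 0.79, 0.613, 0.0]
wrist_force: [-0.9, -1.4, -0.1]
opening: 0.258
grasp_force: 0.0
```

```bash
cat > k.py <<'E'
from h import *
c=ctrl.camera("wrist"); o=ctrl.get_obs(); p=o["eef_pos"]
h=np.array([.5955,.2185]);d=h-p[:2];print(p,"tcp theta",1.332-np.arctan2(d[1],d[0]),o["wrist_force"])
m=mask(c,(0,150,60),(5,255,255))|mask(c,(173,150,60),(180,255,255))
for q in cv2.findContours(m,0,2)[0]:
    x,y,w,hh=cv2.boundingRect(q)
    if w*hh>400: print(x,y,w,hh)
g=mask(c,(0,150,60),(5,255,255))[335:350]; u=np.where(g.any(0))[0]; u=u[(u>270)&(u<360)]
kk=world(c,(u.min()+u.max())/2,345,.104)[0]; print("knob",u.min(),u.max(),kk); d=h-kk[:2]; print("theta knob",1.332-np.arctan2(d[1],d[0]))
cv2.imwrite("pics/k.png",c["frame"])
E
python3 k.py
```

```text
[0.57487656 0.1327493  0.08798135] tcp theta -0.002774240946576967 [-0.80945773  0.67296724 -0.50097432]
302 267 38 91
351 239 103 46
knob 302 339 [0.57477803 0.13557198 0.104     ]
theta knob 0.006068480875791593
```

The knob jumped ahead, away from the pushing pad, to about 0.006 rad, so it has clicked. I lift off and verify.

Emit:
jog_arm(series=[[[0, 0, -5, 0, 0, 0, 22], [0, 0, -15, 0, 0, 0, 22], [0, 0, -25, 0, 0, 0, 22], [0, 0, -30, 0, 0, 0, 22], [0, 0, -30, 0, 0, 0, 30], [0, 0, -20, 0, 0, 0, 60], [0, 0, -5, 0, 0, 0, 60], [0, 0, 0, 0, 0, 0, 60], [0, 0, 0, 0, 0, 0, 60], [0, 0, 0, 0, 0, 0, 60]]])

```text
time_s: 9.45
eef_pos: [0.574, 0.1327, 0.2164]
eef_rot: [-0.001, 0.79, 0.613, -0.001]
wrist_force: [-0.9, 0.5, -0.2]
opening: 0.703
grasp_force: 0.0
```

Run:
```python
from h import *
c=ctrl.camera("wrist"); cv2.imwrite("pics/w5.png",c["frame"])
t=ctrl.camera("top"); m=mask(t,(0,150,90),(4,255,255))
N,L,S,C=cv2.connectedComponentsWithStats(m[140:260,190:385])
for i in range(1,N): print(S[i],(C[i]+[190,140]).round(1),loc(world(t,*(C[i]+[190,140]),.104)[0]))
p=wor(0,-.093);go(*p,.218,-.2388)
```

```text
shift mm, rotvec [-142.2   51.    -1.5] [-1.000e-03  2.000e-03  1.559e+00]
```

View pics/w5.png

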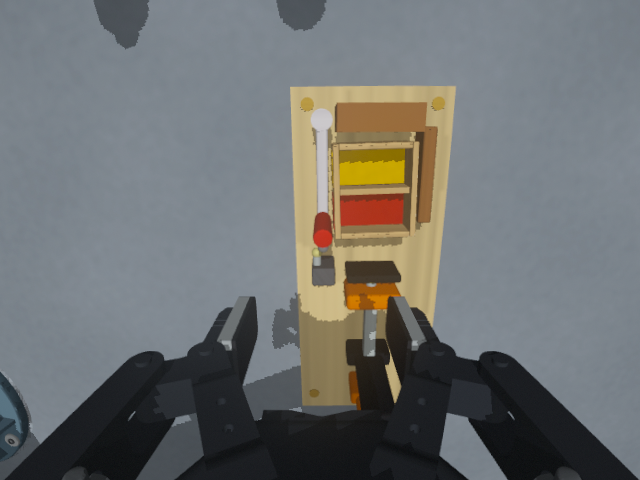

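The keeper lies parallel to the box, its tip at the detent (322,255) and the knob at (322,232): shut. Next, over to the trigger.

Emit:
jog_arm(series=[[[-28.4, 10.2, 0, 0, 0, 0, 60], [-28.4, 10.2, 0, 0, 0, 0, 60], [-28.4, 10.2, 0, 0, 0, 0, 60], [-28.4, 10.2, 0, 0, 0, 0, 60], [-28.4, 10.2, 0, 0, 0, 0, 60], [0, 0, 0, 0, 0, 0.145, 60], [0, 0, 0, 0, 0, 0.145, 60], [0, 0, 0, 0, 0, 0.145, 60], [0, 0, 0, 0, 0, 0.145, 60], [0, 0, 0, 0, 0, 0.145, 60]]])

```text
time_s: 10.55
eef_pos: [0.5887, -0.0175, 0.2171]
eef_rot: [-0.0, 0.957, 0.29, -0.001]
wrist_force: [0.3, -0.1, 0.1]
opening: 0.705
grasp_force: 0.0
```

Emit:
jog_arm(series=[[[0, 0, 0, 0, 0, 0.145, 60], [0, 0, 0, 0, 0, 0.145, 60], [0, 0, 0, 0, 0, 0.145, 60], [0, 0, 0, 0, 0, 0.145, 60], [0, 0, 0, 0, 0, 0.145, 60], [0, 0, 0, 0, 0, 0.109, 60], [0, 0, 0, 0, 0, 0, 60], [0, 0, 0, 0, 0, 0, 60], [0, 0, 0, 0, 0, 0, 60], [0, 0, 0, 0, 0, 0, 60]]])

```text
time_s: 11.55
eef_pos: [0.589, -0.0175, 0.2179]
eef_rot: [-0.0, 0.993, -0.119, -0.0]
wrist_force: [-0.7, 0.8, 0.5]
opening: 0.705
grasp_force: 0.0
```

Run:
```python
from h import *
c=ctrl.camera("wrist"); cv2.imwrite("pics/w6.png",c["frame"]);o=ctrl.get_obs();print(o["eef_pos"],loc(o["eef_pos"]),o["eef_rot"],o["opening"]*85)
z=c["z_map"];v,u=np.mgrid[0:480,0:640];P=world(c,u.ravel(),v.ravel())
L=np.array([loc(p) for p in P]);hs=cv2.cvtColor(c["frame"],cv2.COLOR_BGR2HSV).reshape(-1,3)
og=(hs[:,0]>6)&(hs[:,0]<17)&(hs[:,1]>170)
top=(P[:,2]>.118)&(P[:,2]<.132)
for n,k in(("trig",og&top&(L[:,1]<-.11)),("handle",~og&top&(np.abs(L[:,0])<.03)&(L[:,1]>-.115)&(L[:,1]<-.085)),("jaw",og&(P[:,2]>.057)&(P[:,2]<.067)&(L[:,1]>-.07))):
    if k.sum(): print(n,k.sum(),np.percentile(L[k],[2,50,98],axis=0).round(4).tolist(),P[k][:,2].mean())
for n,k in(("box",(hs[:,1]>30)&(P[:,2]>.053)&(P[:,2]<.066)&(L[:,1]>0)&(L[:,1]<.12)),):
    if k.sum(): print(n,k.sum(),np.percentile(L[k],[2,98],axis=0))
```

```text
[ 0.5890192  -0.01745129  0.21793518] [ 0.00063871 -0.092531  ] [-6.24547496e-06  9.92917841e-01 -1.18803031e-01 -2.99550993e-05] 59.57315491201875
trig 563 [[-0.0135, -0.1374], [0.0004, -0.1323], [0.0118, -0.1273]] 0.12417368564236395
handle 765 [[-0.0151, -0.1078], [-0.0006, -0.1009], [0.0119, -0.0946]] 0.12422412548463507
jaw 294 [[-0.0285, -0.0308], [0.0001, -0.0291], [0.0321, 0.1315]] 0.06011712795487948
box 3074 [[-0.0448617   0.00109577]
 [ 0.0301161   0.11883447]]
```

View pics/w6.png

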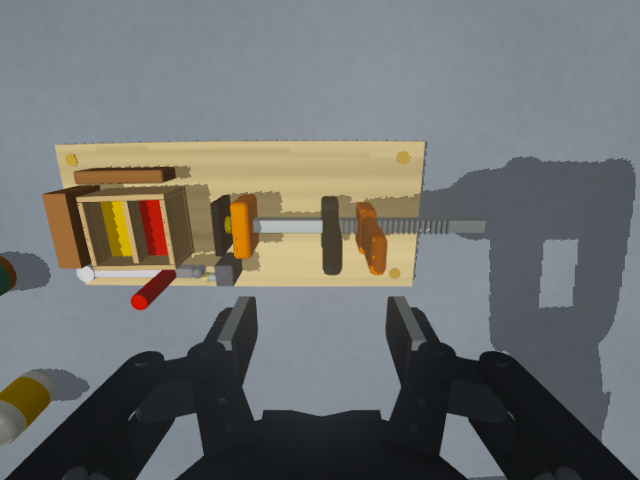

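The depths put the trigger at local y −132 and the handle at −101, as expected, and the TCP at local −92.5. I shift 23 mm back and descend around both posts.

Emit:
jog_arm(series=[[[0, 12, 0, 0, 0, 0, 60], [-1, 11, 0, 0, 0, 0, 60], [0, 0, 10, 0, 0, 0, 60], [0, 0, 20, 0, 0, 0, 60], [0, 0, 20, 0, 0, 0, 60], [0, 0, 20, 0, 0, 0, 60], [0, 0, 20, 0, 0, 0, 60], [0, 0, 15, 0, 0, 0, 60], [0, 0, 6, 0, 0, 0, 60], [0, 0, 0, 0, 0, 0, 60]]])

```text
time_s: 12.6
eef_pos: [0.582, -0.0395, 0.1059]
eef_rot: [-0.0, 0.993, -0.119, -0.001]
wrist_force: [0.2, 0.3, 0.4]
opening: 0.699
grasp_force: 0.0
```

```bash
cat > s.py <<'E'
from h import *
ctrl.camera("wrist"); c=ctrl.camera("wrist"); o=ctrl.get_obs(); l=loc(o["eef_pos"])
print("t",o["time_s"],"tcp",(l*1e3).round(1),o["eef_pos"][2].round(4),"push along Y",-o["wrist_force"][:2]@Y,"F",o["wrist_force"].round(1))
v,u=np.mgrid[0:480,0:640];P=world(c,u.ravel(),v.ravel());d=P[:,:2]-O;L=np.c_[d@X,d@Y]
hs=cv2.cvtColor(c["frame"],cv2.COLOR_BGR2HSV).reshape(-1,3);og=(hs[:,0]>6)&(hs[:,0]<17)&(hs[:,1]>170)
H=P[:,2]
for n,k in(("jaw top",og&(H>.057)&(H<.066)&(abs(L[:,0])<.024)&(L[:,1]>-.07)&(L[:,1]<.08)),
  ("pad top",(hs[:,2]<70)&(H>.045)&(H<.068)&(abs(L[:,0])<.022)&(L[:,1]>-.03)&(L[:,1]<.09)),
  ("box top",(hs[:,1]>40)&(hs[:,2]>80)&(H>.055)&(H<.064)&(abs(L[:,0])<.03)&(L[:,1]>0)&(L[:,1]<.128)&~og)):
    if k.sum()>10: print(n,k.sum(),(np.percentile(L[k][:,1],[3,50,97])*1e3).round(1),H[k].mean().round(4))
cv2.imwrite("pics/s%.0f.png"%(o["time_s"]*100),c["frame"])
E
python3 s.py
```

```text
t 12.7 tcp [   0.2 -115.6] 0.1077 push along Y -0.30989112483985065 F [-0.   0.3  0.7]
jaw top 681 [-31.  -29.6 -16.9] 0.0599
pad top 1628 [-5.2 -3.8  1.9] 0.0543
box top 1394 [39.6 42.  62.1] 0.0595
```

Emit:
jog_arm(series=[[[0, -4, 0, 0, 0, 0, 60], [0, -4, 0, 0, 0, 0, 60], [0, -4, 0, 0, 0, 0, 60], [0, -4, 0, 0, 0, 0, 60], [0, -3, 0, 0, 0, 0, 60], [0, -2, 0, 0, 0, 0, 60], [0, -1, 0, 0, 0, 0, 60], [0, 0, 0, 0, 0, 0, 60], [0, 0, 0, 0, 0, 0, 60], [0, 0, 0, 0, 0, 0, 60]]])

```text
time_s: 13.7
eef_pos: [0.5883, -0.0194, 0.1079]
eef_rot: [0.001, 0.993, -0.119, 0.001]
wrist_force: [-1.9, -6.5, 2.9]
opening: 0.706
grasp_force: 3.2
```

```bash
python3 s.py
```

```text
t 13.8 tcp [  0.4 -94.5] 0.1079 push along Y 6.461880964809493 F [-1.3 -6.3  2.6]
jaw top 616 [-21.  -19.7  -7.1] 0.0598
pad top 1545 [ 4.7  6.  11.7] 0.0545
box top 1647 [40.  43.2 83.2] 0.0597
```

Emit:
jog_arm(series=[[[0, -1.5, 0, 0, 0, 0, 60], [0, 6, 0, 0, 0, 0, 60], [0, 7, 0, 0, 0, 0, 60], [0, 6, 0, 0, 0, 0, 60], [0, 0, 0, 0, 0, 0, 60], [0, 0, 0, 0, 0, 0, 60], [0, -6, 0, 0, 0, 0, 60], [0, -6, 0, 0, 0, 0, 60], [0, -4, 0, 0, 0, 0, 60], [0, -3, 0, 0, 0, 0, 60]]])

```text
time_s: 14.8
eef_pos: [0.588, -0.0173, 0.1068]
eef_rot: [0.001, 0.993, -0.119, -0.0]
wrist_force: [-1.5, -7.7, 0.7]
opening: 0.7
grasp_force: 4.0
```

```bash
python3 s.py
```

```text
t 14.9 tcp [ -0.5 -92.4] 0.1068 push along Y 5.6919972642378465 F [-2.  -5.4  0.5]
jaw top 639 [-13.6 -12.5  -2.4] 0.0599
pad top 1669 [11.9 13.2 19.4] 0.0543
box top 1747 [ 0.6 43.  84.7] 0.0598
```

Emit:
jog_arm(series=[[[0, 7, 0, 0, 0, 0, 60], [0, 7, 0, 0, 0, 0, 60], [0, 7, 0, 0, 0, 0, 60], [0, 0, 0, 0, 0, 0, 60], [0, 0, 0, 0, 0, 0, 60], [0, 0, 0, 0, 0, 0, 60], [0, -6, 0, 0, 0, 0, 60], [0, -6, 0, 0, 0, 0, 60], [0, -5, 0, 0, 0, 0, 60], [0, -4, 0, 0, 0, 0, 60]]])

```text
time_s: 15.9
eef_pos: [0.588, -0.0174, 0.1069]
eef_rot: [0.001, 0.993, -0.119, -0.0]
wrist_force: [-1.0, -8.2, 0.1]
opening: 0.703
grasp_force: 4.1
```

```bash
python3 s.py
```

```text
t 16.0 tcp [ -0.4 -92.4] 0.1069 push along Y 5.504810891570951 F [-1.7 -5.2  0.8]
jaw top 744 [-3.8 -2.4  9.2] 0.06
pad top 1695 [21.9 23.2 29.2] 0.0542
box top 2953 [ 0.6 40.3 82. ] 0.061
```

Emit:
jog_arm(series=[[[0, 7, 0, 0, 0, 0, 60], [0, 7, 0, 0, 0, 0, 60], [0, 7, 0, 0, 0, 0, 60], [0, 0, 0, 0, 0, 0, 60], [0, 0, 0, 0, 0, 0, 60], [0, 0, 0, 0, 0, 0, 60], [0, -6, 0, 0, 0, 0, 60], [0, -6, 0, 0, 0, 0, 60], [0, -5, 0, 0, 0, 0, 60], [0, -4, 0, 0, 0, 0, 60]]])

```text
time_s: 17.0
eef_pos: [0.588, -0.0175, 0.1069]
eef_rot: [0.001, 0.993, -0.119, -0.0]
wrist_force: [-2.2, -7.0, 0.6]
opening: 0.703
grasp_force: 4.1
```

```bash
python3 s.py
```

```text
t 17.1 tcp [ -0.4 -92.4] 0.1069 push along Y 5.538087849062365 F [-2.2 -5.2  0.5]
jaw top 794 [ 6.   7.5 19.5] 0.06
pad top 1712 [31.4 32.7 39.3] 0.0543
box top 2964 [ 9.5 20.4 82. ] 0.0612
```

Emit:
jog_arm(series=[[[0, 7, 0, 0, 0, 0, 60], [0, 7, 0, 0, 0, 0, 60], [0, 7, 0, 0, 0, 0, 60], [0, 0, 0, 0, 0, 0, 60], [0, 0, 0, 0, 0, 0, 60], [0, 0, 0, 0, 0, 0, 60], [0, -5, 0, 0, 0, 0, 60], [0, -4, 0, 0, 0, 0, 60], [0, -2, 0, 0, 0, 0, 60], [0, 0, 0, 0, 0, 0, 60]]])

```text
time_s: 18.1
eef_pos: [0.5857, -0.0267, 0.107]
eef_rot: [0.001, 0.993, -0.119, -0.0]
wrist_force: [-1.8, -3.6, -0.1]
opening: 0.706
grasp_force: 1.9
```

Emit:
jog_arm(series=[[[0, -1, 0, 0, 0, 0, 60], [0, -1, 0, 0, 0, 0, 60], [0, -1, 0, 0, 0, 0, 60], [0, -1, 0, 0, 0, 0, 60], [0, -1, 0, 0, 0, 0, 60], [0, -1, 0, 0, 0, 0, 60], [0, -1, 0, 0, 0, 0, 60], [0, 0, 0, 0, 0, 0, 60], [0, 0, 0, 0, 0, 0, 60], [0, 0, 0, 0, 0, 0, 60]]])

```text
time_s: 19.1
eef_pos: [0.5871, -0.021, 0.1069]
eef_rot: [0.001, 0.993, -0.119, -0.0]
wrist_force: [-3.1, -7.9, 0.7]
opening: 0.702
grasp_force: 4.0
```

```bash
python3 s.py
```

```text
t 19.2 tcp [ -0.4 -96.4] 0.107 push along Y 8.779682550534634 F [-2.9 -8.3  0.6]
jaw top 861 [11.8 13.4 26.7] 0.0601
pad top 1664 [36.9 38.4 44.7] 0.0546
box top 2676 [15.4 25.4 78.1] 0.0612
```

Emit:
jog_arm(series=[[[0, -1, 0, 0, 0, 0, 60], [0, -1, 0, 0, 0, 0, 60], [0, -1, 0, 0, 0, 0, 60], [0, -1, 0, 0, 0, 0, 60], [0, 0, 0, 0, 0, 0, 60], [0, 7, 0, 0, 0, 0, 60], [0, 7, 0, 0, 0, 0, 60], [0, 7, 0, 0, 0, 0, 60], [0, 0, 0, 0, 0, 0, 60], [0, 0, 0, 0, 0, 0, 60]]])

```text
time_s: 20.2
eef_pos: [0.5834, -0.0362, 0.107]
eef_rot: [-0.0, 0.993, -0.12, 0.0]
wrist_force: [-0.7, 0.5, -0.2]
opening: 0.705
grasp_force: 0.0
```

```bash
python3 s.py
```

```text
t 20.3 tcp [  -0.4 -111.8] 0.107 push along Y -0.511717552134798 F [-0.2  0.6 -0.1]
jaw top 882 [15.1 16.7 29.8] 0.06
pad top 1566 [40.3 41.9 48.4] 0.055
box top 2398 [18.7 27.6 61.3] 0.0613
```

Emit:
jog_arm(series=[[[0, -4, 0, 0, 0, 0, 60], [0, -3, 0, 0, 0, 0, 60], [0, -2, 0, 0, 0, 0, 60], [0, -1, 0, 0, 0, 0, 60], [0, -1, 0, 0, 0, 0, 60], [0, -1, 0, 0, 0, 0, 60], [0, 0, 0, 0, 0, 0, 60], [0, 0, 0, 0, 0, 0, 60], [0, 0, 0, 0, 0, 0, 60], [0, 0, 0, 0, 0, 0, 60]]])

```text
time_s: 21.3
eef_pos: [0.5859, -0.0261, 0.1069]
eef_rot: [0.001, 0.993, -0.119, -0.0]
wrist_force: [-3.1, -7.9, 0.7]
opening: 0.702
grasp_force: 4.4
```

```bash
python3 s.py
```

```text
t 21.4 tcp [  -0.4 -101.7] 0.1069 push along Y 9.971001816697182 F [-3.9 -9.3  0.4]
jaw top 872 [16.4 18.  31.2] 0.0601
pad top 1507 [40.4 42.1 48.5] 0.0553
box top 2562 [20.1 29.3 71.7] 0.0613
```

The pad has stopped while the jaw still advances: the box is at the stop and the pad is compressing. Gently onward.

Emit:
jog_arm(series=[[[0, -0.5, 0, 0, 0, 0, 60], [0, -0.5, 0, 0, 0, 0, 60], [0, -0.5, 0, 0, 0, 0, 60], [0, -0.5, 0, 0, 0, 0, 60], [0, -0.5, 0, 0, 0, 0, 60], [0, -0.5, 0, 0, 0, 0, 60], [0, 0, 0, 0, 0, 0, 60], [0, 0, 0, 0, 0, 0, 60], [0, 0, 0, 0, 0, 0, 60], [0, 0, 0, 0, 0, 0, 60]]])

```text
time_s: 22.4
eef_pos: [0.5863, -0.0243, 0.1069]
eef_rot: [0.002, 0.993, -0.119, -0.001]
wrist_force: [-3.6, -12.2, -0.2]
opening: 0.7
grasp_force: 6.6
```

```bash
python3 s.py
```

```text
t 22.5 tcp [ -0.4 -99.8] 0.1069 push along Y 12.698947923039825 F [ -3.8 -12.1   0.8]
jaw top 886 [18.2 19.8 33. ] 0.0601
pad top 1334 [40.4 42.7 48.7] 0.0559
box top 2558 [21.9 31.1 73. ] 0.0613
```

Emit:
jog_arm(series=[[[0, -0.5, 0, 0, 0, 0, 60], [0, -0.5, 0, 0, 0, 0, 60], [0, -0.5, 0, 0, 0, 0, 60], [0, -0.5, 0, 0, 0, 0, 60], [0, -0.5, 0, 0, 0, 0, 60], [0, -0.5, 0, 0, 0, 0, 60], [0, -0.5, 0, 0, 0, 0, 60], [0, -0.5, 0, 0, 0, 0, 60], [0, 0, 0, 0, 0, 0, 60], [0, 0, 0, 0, 0, 0, 60]]])

```text
time_s: 23.5
eef_pos: [0.587, -0.0216, 0.1068]
eef_rot: [0.003, 0.993, -0.12, -0.001]
wrist_force: [-5.8, -17.4, 0.5]
opening: 0.701
grasp_force: 9.2
```

```bash
python3 s.py
```

```text
t 23.6 tcp [ -0.4 -97. ] 0.1068 push along Y 17.355284679833332 F [ -4.6 -16.7   0.5]
jaw top 896 [20.6 22.2 35.2] 0.0601
pad top 1070 [40.7 43.7 48.7] 0.0566
box top 2611 [24.3 33.9 76.7] 0.0613
```

Emit:
jog_arm(series=[[[0, -0.5, 0, 0, 0, 0, 60], [0, -0.5, 0, 0, 0, 0, 60], [0, -0.5, 0, 0, 0, 0, 60], [0, -0.5, 0, 0, 0, 0, 60], [0, -0.5, 0, 0, 0, 0, 60], [0, 0, 0, 0, 0, 0, 60], [0, 0, 0, 0, 0, 0, 60], [0, 0, 0, 0, 0, 0, 60], [0, 0, 0, 0, 0, 0, 60], [0, 0, 0, 0, 0, 0, 60]]])

```text
time_s: 24.6
eef_pos: [0.5874, -0.0199, 0.1068]
eef_rot: [0.004, 0.993, -0.12, -0.001]
wrist_force: [-6.7, -20.1, 1.2]
opening: 0.704
grasp_force: 10.8
```

```bash
python3 s.py; cp $(ls -t pics/s*.png|head -1) pics/final.png
```

```text
t 24.7 tcp [ -0.3 -95.3] 0.1068 push along Y 21.384255837444798 F [ -6.7 -20.4   0.6]
jaw top 918 [22.1 23.8 37.6] 0.0601
pad top 896 [41.3 44.4 48.9] 0.0569
box top 2654 [25.8 35.6 78.2] 0.0612
```

View pics/final.png

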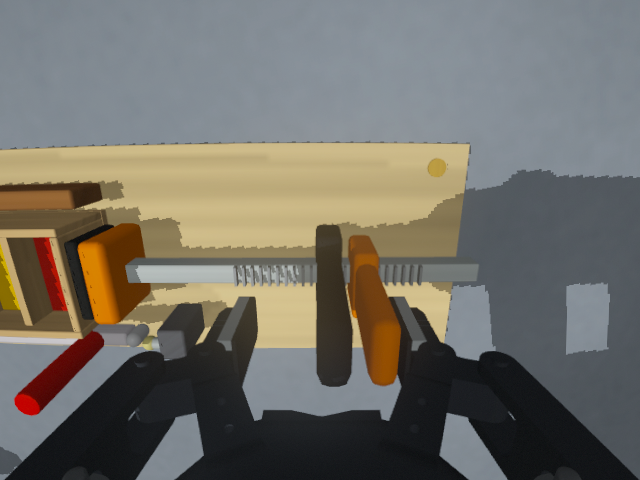

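The pad at (85,275) presses the box and its neck is nearly closed. The trigger at (375,310) is held by the right finger and is not bottomed on the handle. Compression is about 6.5 mm, or roughly 13 N, which matches the push (21 − 8 N). The keeper is still in its detent.

```bash
python3 -c "
from bench import ctrl
print(ctrl.hand_in())"
```

```text
the job is handed in; nothing more can be done
None
```

The job is handed in after about 25 s: the keeper bar is clicked shut and the box is pressed against the end stop at about 13 N by my measurements, with the trigger still held squeezed; the hand-in returned no verdict.

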